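# Stack a blotting press in its squaring corner

### The arm

A 7-joint arm with a two-finger parallel gripper is mounted at the origin on a cart in front of the work surface, level with it; the furniture and walls round the work are solid. World frame = base frame: x ahead of the robot, y to its left, z up, the work surface at z = 0. Lengths are in m, angles in rad, forces in N, time in s.
With the tool pointing down it reaches from about 0.425 to 0.875 m from the base axis. Payload 9.9 kg.
Tool frame: the origin (TCP) lies midway between the tips of the shut fingers; the grasp point (between the pads) lies 19 mm behind it; z points along the fingers, y is the line along which they close (so a half turn about z gives the same grasp; the last joint's range is limited). The gripper opens to 85 mm and grips with 20 to 120 N. Pads are 22 mm wide; open, the fingers measure 114 mm over their backs; the gripper's body (76 mm by 85 mm) begins 54 mm behind the grasp point. The pads swing forward as they close: fully open they stand 13 mm farther back than shut.
Start: joints at [1.22, 0.576, 0.025, 1.437, -0.015, 1.129, -0.057], TCP at [0.178, -0.651, 0.205] pointing down, gripper open.
Joint ranges: [-2.76, 2.76], [-0.34, 2.15], [-1.52, 1.57], [0.19, 2.46], [-1.09, 4.23], [0.17, 1.99], [-2.82, 2.82]. Speed limits (rad/s): [2.22, 2.22, 3.01, 3.01, 3.14, 3.14, 3.14].

### API

Orientations are given as a 3x3 rotation matrix whose columns are the frame's x, y, z axes.
In Python, from bench import ctrl gives the robot as it stands. Calls block until the motion is done:
- ctrl.move_ptp(position, orientation): joint-space move of the TCP to a pose.
- ctrl.move_linear(position, rotation=None, feed=0.15): straight line of the TCP; rotation=None keeps the orientation; feed is the mean speed in m/s.
- ctrl.movej(angles): joint-space move.
- ctrl.command_gripper(opening, grasp_force=None): finger opening in m; grasp_force is the grip in N (None keeps the last); returns when the fingers have stopped.
- ctrl.sleep(seconds).
- ctrl.inverse_kinematics(position, orientation): joint angles nearest the present ones, or None.
- ctrl.read_state(): the state.
- ctrl.grab_frame(name): name is "scene" or "top"; returns a dict with "color" (384x512x3 uint8, blue, green, red), "intrinsics" (3x3 intrinsics, pixels), "k1" (the pictures are not rectified: a ray, as slopes to the right and down, at radius r is drawn at 1 + k1 r^2 times it, then the intrinsics apply), "xyz" and "attitude" of the camera in the world. Camera axes: x right, y down, z forward; pixel columns grow to the right and rows downward; lengths in m; the calibration is good to about 2 mm. A picture is of the moment at which its call begins. There is no depth.
A pose or a line that the arm cannot do raises ctrl.Unreachable and nothing moves.
- ctrl.job_done(): hands the job in; it is judged then, once.
The state is a dict: "clock": time; "joint_pos": joint angles; "qd": joint speeds; "joint_torque": joint torques, N m; "tcp_pos": TCP position; "ee_rot": TCP orientation; "wrist_force": force on the tool from outside, world axes, zero at the start; "torque": the same for the moment, N m; "width": finger opening in m; "finger_force": force on a finger pad.
Only numpy, scipy, OpenCV 4.12 (cv2) and the standard library are available. Lean on these libraries where they do the work, as an engineer would, in place of code of your own. Each camera call takes 0.05 s, during which the arm holds its last target. There are 200 camera calls.

### The job

Make up the press in the metal squaring corner: lay the black plate on the corner's base first, the blue plate on it and the orange plate on top, each lying flat with the long way along the base and its end and side up against the two fences, so that the stack is square. Then stand the small red-capped bottle that waits near the corner upright on the middle of the orange plate as the weight, let go, and leave the small green-capped bottle and the timer where they are.

Things in the scene. Friction and masses are not known exactly. Their poses are not given: they have to be found in the camera images.
- seat (a point): middle of the top of the squaring corner's grey metal base (fixed, 130 x 104 mm in x, y; top 8 mm above the worktop). A plate touching both fences is centred over this point, long way along x. Dark steel fences, 10 mm thick, rise 38 mm above the base: the end fence's inner face is at x = +45 mm (y -28 to +24 mm), the side fence's at y = +28 mm. The -x and -y sides are open
- side_fence (a point): point at the foot of the side fence's inner face, 28 mm along +y of the seat point, same axes; the side fence is two stubs, x = -45 to -31 mm and x = +31 to +55 mm from here, with a 62 mm gap between them that leaves room for a finger
- black_plate_mid (a point): centre (half-way up) of the black plate: a rigid flat black press plate, 90 x 56 x 14 mm (x, y, z; long way along its x axis), four small screw heads flush in its top; upright z axis; turned half round it is the same plate. It lies loose, flat on the worktop at the start. It goes lowest, about 120 g
- blue_plate_mid (a point): centre (half-way up) of the blue plate: a rigid flat blue press plate, 90 x 56 x 14 mm (x, y, z; long way along its x axis), four small screw heads flush in its top; upright z axis; turned half round it is the same plate. It lies loose, flat on the worktop at the start. It goes second, about 100 g
- orange_plate_mid (a point): centre (half-way up) of the orange plate: a rigid flat orange press plate, 90 x 56 x 14 mm (x, y, z; long way along its x axis), four small screw heads flush in its top; upright z axis; turned half round it is the same plate. It lies loose, flat on the worktop at the start. It goes third, on top, about 100 g
- weight_bottle_mid (a point): centre (half-way up) of the round white bottle with the red screw cap: 36 mm across, 87 mm tall, about 250 g, z axis up, standing loose on the worktop; the weight for the top of the stack; it is the red-capped bottle nearest the squaring corner (another stands far back on the left)
- green_bottle: round white bottle with a green cap, 38 mm across, 89 mm tall, loose, a bystander; origin at the centre of its underside
- timer: white laboratory timer lying flat, 62 x 66 x 19 mm, loose, a bystander; origin at the centre of its underside

How it is judged:
On the way, in this order (a step that is already met when the one before it is completed fails the run):
1. the black plate lies flat on the base, square in the corner of the two fences, let go (x of black_plate_mid in the frame of seat between -0.005 and 0.004 m and y of black_plate_mid in the frame of seat between -0.005 and 0.004 m and z of black_plate_mid in the frame of seat between 0.004 and 0.01 m and angle between the x axis of black_plate_mid and the x axis of seat, either way round below 0.09 rad and angle between black_plate_mid's own z axis and vertical below 0.07 rad and contact force between the fingers and black_plate below 0.3 N and linear speed of black_plate below 0.02 m/s), for 0.2 s.
2. the blue plate lies flat on the black plate, square in the corner of the two fences, let go (x of black_plate_mid in the frame of seat between -0.005 and 0.004 m and y of black_plate_mid in the frame of seat between -0.005 and 0.004 m and z of black_plate_mid in the frame of seat between 0.004 and 0.01 m and angle between the x axis of each of black_plate_mid, blue_plate_mid and the x axis of seat, either way round below 0.09 rad and angle between each of black_plate_mid, blue_plate_mid's own z axis and vertical below 0.07 rad and x of blue_plate_mid in the frame of seat between -0.005 and 0.004 m and y of blue_plate_mid in the frame of seat between -0.005 and 0.004 m and z of blue_plate_mid in the frame of seat between 0.018 and 0.024 m and contact force between the fingers and blue_plate below 0.3 N and linear speed of blue_plate below 0.02 m/s), for 0.2 s.
3. the orange plate lies flat on the blue plate, square in the corner of the two fences, let go (x of black_plate_mid in the frame of seat between -0.005 and 0.004 m and y of black_plate_mid in the frame of seat between -0.005 and 0.004 m and z of black_plate_mid in the frame of seat between 0.004 and 0.01 m and angle between the x axis of each of black_plate_mid, blue_plate_mid, orange_plate_mid and the x axis of seat, either way round below 0.09 rad and angle between each of black_plate_mid, blue_plate_mid, orange_plate_mid's own z axis and vertical below 0.07 rad and x of blue_plate_mid in the frame of seat between -0.005 and 0.004 m and y of blue_plate_mid in the frame of seat between -0.005 and 0.004 m and z of blue_plate_mid in the frame of seat between 0.018 and 0.024 m and x of orange_plate_mid in the frame of seat between -0.005 and 0.004 m and y of orange_plate_mid in the frame of seat between -0.005 and 0.004 m and z of orange_plate_mid in the frame of seat between 0.032 and 0.038 m and contact force between the fingers and orange_plate below 0.3 N and linear speed of orange_plate below 0.02 m/s), for 0.2 s.
4. the red-capped bottle stands on the middle of the orange plate, let go (x of black_plate_mid in the frame of seat between -0.005 and 0.004 m and y of black_plate_mid in the frame of seat between -0.005 and 0.004 m and z of black_plate_mid in the frame of seat between 0.004 and 0.01 m and angle between the x axis of each of black_plate_mid, blue_plate_mid, orange_plate_mid and the x axis of seat, either way round below 0.09 rad and angle between each of black_plate_mid, blue_plate_mid, orange_plate_mid's own z axis and vertical below 0.07 rad and x of blue_plate_mid in the frame of seat between -0.005 and 0.004 m and y of blue_plate_mid in the frame of seat between -0.005 and 0.004 m and z of blue_plate_mid in the frame of seat between 0.018 and 0.024 m and x of orange_plate_mid in the frame of seat between -0.005 and 0.004 m and y of orange_plate_mid in the frame of seat between -0.005 and 0.004 m and z of orange_plate_mid in the frame of seat between 0.032 and 0.038 m and horizontal distance between weight_bottle_mid and orange_plate_mid below 0.015 m and z of weight_bottle_mid in the frame of seat between 0.0815 and 0.0895 m and angle between weight_bottle_mid's own z axis and vertical below 0.1 rad and contact force between the fingers and weight_bottle below 0.3 N and linear speed of weight_bottle below 0.02 m/s), for 0.2 s.
At the end, for the whole second after the job is handed in: black, blue, orange plates lie flat in this order upward from the base, each within 5 mm of touching both fences, within 5 degrees of square and at its level to 3 mm; the red-capped bottle stands upright on the orange plate within 15 mm of its centre; all let go and at rest (all of step 4 and contact force between the fingers and black_plate below 0.3 N and linear speed of each of black_plate, blue_plate, orange_plate below 0.02 m/s and contact force between the fingers and blue_plate below 0.3 N and contact force between the fingers and orange_plate below 0.3 N).
It fails at once if the green-capped bottle is moved by more than 15 mm (distance of green_bottle from where it was at the start of the episode above 0.015 m).
It fails at once if the timer is moved by more than 15 mm (distance of timer from where it was at the start of the episode above 0.015 m).
It also fails if it takes over 96 s, if anything falls off the work surface, if the arm or the gripper's body presses on something with over 40 N, if the wrist force passes 120 N, or if a joint passes its speed limit or range.

## Working session

There is one attempt and no reset: what is moved stays moved. The work goes in short steps, each a Python script; the robot and the scene stay as the last script left them, time stands still between calls to the robot, and variables do not carry over. Pictures are saved under pics/ and viewed, at most 14 in all, crops included, and the job is handed in when it is done.

```bash
ls; mkdir -p pics; python3 - <<'E'
from bench import ctrl
import cv2
for n in("scene","top"):
    f=ctrl.grab_frame(n); cv2.imwrite(f"pics/{n}0.png",f["color"])
    print(n,f["intrinsics"],f["k1"],f["xyz"],f["attitude"])
s=ctrl.read_state(); print(s)
E
```

```text
pics
scene [[499.40479719   0.         254.30431021]
 [  0.         499.40479719 186.81865268]
 [  0.           0.           1.        ]] -0.020995912113284394 [ 0.3791803  -1.42014609  0.87359951] [[ 0.99381813 -0.07882814  0.07817703]
 [-0.10849908 -0.54040006  0.83438344]
 [-0.02352603 -0.83770753 -0.54561215]]
top [[409.32919035   0.         257.14087129]
 [  0.         409.32919035 191.24399756]
 [  0.           0.           1.        ]] -0.0819308619074896 [ 0.41823089 -0.19074859  1.19879956] [[-0.0033055  -0.99739341  0.07207949]
 [-0.9999738   0.00376105  0.00618538]
 [-0.00644035 -0.07205716 -0.99737971]]
{'clock': 0.1, 'joint_pos': array([ 1.2202117 ,  0.57641104,  0.02483838,  1.43782953, -0.01500213,
        1.12901935, -0.05649189]), 'qd': array([-0.00026753, -0.0014934 , -0.000201  , -0.00339787,  0.00187911,
        0.00039948,  0.00089441]), 'joint_torque': array([ 6.01399108e-03, -7.67308474e+01,  2.25777872e+00, -2.86602974e+01,
        1.57836004e-02,  8.70560791e-03,  4.45046658e-05]), 'tcp_pos': array([ 0.17784185, -0.65068027,  0.20435164]), 'ee_rot': array([[ 9.64611107e-01,  2.63676324e-01, -4.56124891e-04],
       [ 2.63676710e-01, -9.64610078e-01,  1.41100095e-03],
       [-6.79351234e-05, -1.48133670e-03, -9.99998901e-01]]), 'wrist_force': array([ 0.16393678,  0.33487771, -0.5062983 ]), 'torque': array([ 0.04593048,  0.00088375, -0.01957937]), 'finger_force': 0.0, 'width': 0.0850924649300906}
```

View pics/scene0.png

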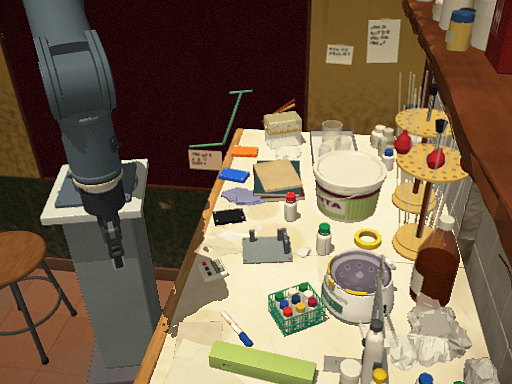

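View pics/top0.png

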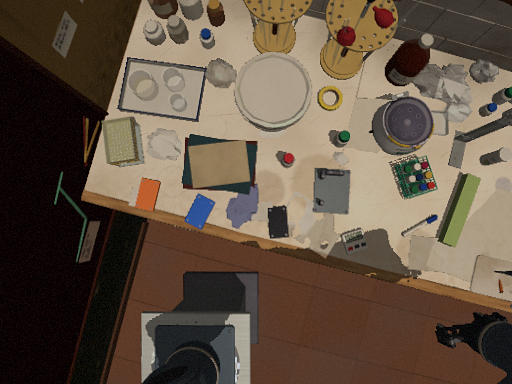

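The top view shows the corner at about (332,190), black (278,222), blue (200,211), orange (147,194), the red cap (288,159), the green cap (343,137) and the timer (354,240). I'll zoom in for the corner's orientation.

```bash
python3 - <<'E'
import cv2,numpy as np
a=cv2.imread("pics/top0.png")[130:260,120:380]; b=cv2.imread("pics/scene0.png")[140:290,180:345]
a=cv2.resize(a,None,fx=3,fy=3,interpolation=2); b=cv2.resize(b,None,fx=3.6,fy=3.6,interpolation=2)
cv2.imwrite("pics/a.png",a);cv2.imwrite("pics/b.png",b)
E
```

```text
(no output)
```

View pics/a.png

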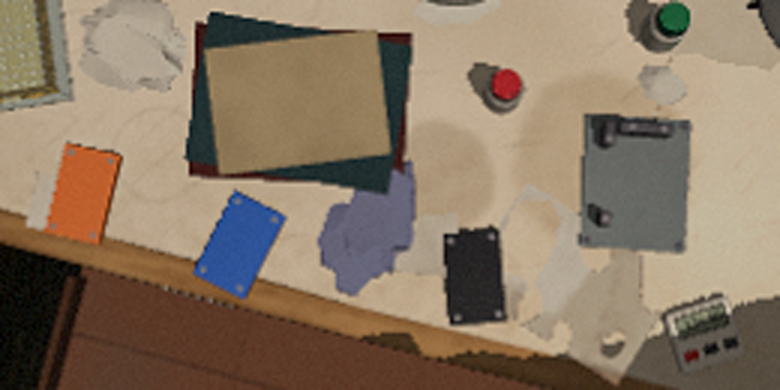

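View pics/b.png

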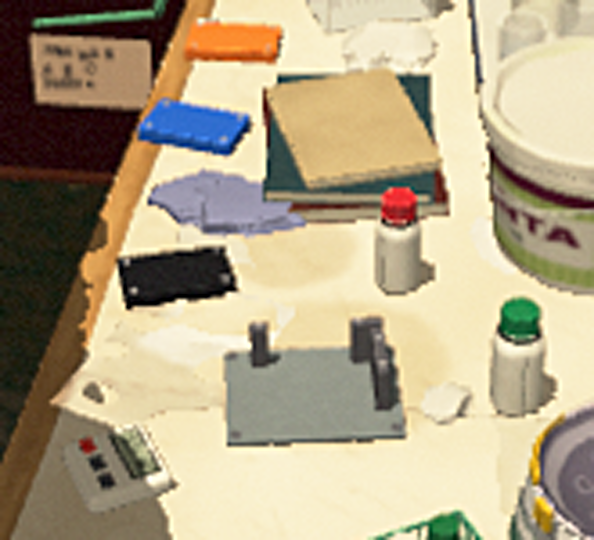

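```bash
cat > h.py <<'E'
import numpy as np, cv2
from bench import ctrl
def rays(f,uv):
    K=f["intrinsics"]; p=(np.asarray(uv,float).reshape(-1,2)-K[:2,2])/[K[0,0],K[1,1]]
    u=cv2.undistortPoints(np.asarray(uv,float).reshape(-1,1,2),K,np.array([f["k1"],0,0,0.]))[:,0]
    return np.c_[u,np.ones(len(u))]@np.asarray(f["attitude"]).T
def cast(f,uv,z):
    d=rays(f,uv); c=np.asarray(f["xyz"]); return (c+d*((z-c[2])/d[:,2])[:,None])[:,:2]
R={"top":dict(black=(255,198,305,246),blue=(180,190,222,232),orange=(128,172,164,215),base=(308,160,358,222),red=(275,148,300,170),green=(330,125,356,150)),
   "scene":dict(black=(205,203,250,230),blue=(215,163,252,186),orange=(228,143,262,160),base=(238,222,296,268),red=(283,190,300,208),green=(315,222,335,240))}
def mask(img,c,box):
    h=cv2.cvtColor(img,cv2.COLOR_BGR2HSV).astype(int); H,S,V=h[...,0],h[...,1],h[...,2]
    m={"black":(V<60),"blue":(abs(H-110)<10)&(S>150)&(V>60),"orange":(abs(H-11)<8)&(S>170)&(V>150),
       "base":(S<60)&(V<150),"red":((H<6)|(H>172))&(S>150)&(V>80),"green":(abs(H-70)<20)&(S>120)}[c]
    o=np.zeros(m.shape,np.uint8); x0,y0,x1,y1=box; o[y0:y1,x0:x1]=m[y0:y1,x0:x1]
    n,l,st,_=cv2.connectedComponentsWithStats(o); k=1+np.argmax(st[1:,4]); return (l==k).astype(np.uint8)
def rect(f,c,box,z):
    m=mask(f["color"],c,box); m=cv2.morphologyEx(m,cv2.MORPH_CLOSE,np.ones((3,3),np.uint8))
    # pixel outline via 4x upsampled mask so that the outline is at pixel borders
    M=cv2.resize(m,None,fx=8,fy=8,interpolation=cv2.INTER_NEAREST)
    ct=max(cv2.findContours(M,0,1)[0],key=len)[:,0].astype(float)/8-0.5+1/16
    w=cast(f,ct,z); (c0,s,a)=cv2.minAreaRect((w*1000).astype(np.float32))
    if s[0]<s[1]: s=s[::-1]; a+=90
    a=(a+90)%180-90
    return np.round(c0,1),np.round(s,1),round(a,1),int(m.sum())
E
python3 - <<'E'
from h import *
for n in R:
    f=ctrl.grab_frame(n)
    for c,b in R[n].items():
        z=dict(base=.008,red=.087,green=.089).get(c,.014)
        print(n,c,rect(f,c,b,z))
E
```

```text
top black (array([ 415.9, -241. ]), array([90.2, 56.4]), 4.8, 553)
top blue (array([447.4, -15.4]), array([90.2, 57. ]), -26.5, 564)
top orange (array([496. , 138.5]), array([92.2, 55.9]), -13.3, 551)
top base (array([ 505.1, -398.8]), array([133.2, 109.6]), -4.1, 1577)
top red (array([ 591. , -270.1]), array([27.4, 27.1]), -0.5, 76)
top green (array([ 650.2, -423.8]), array([30.7, 30.2]), -1.3, 93)
scene black (array([ 410.9, -250.8]), array([90.5, 69.3]), 5.4, 394)
scene blue (array([442. , -24.8]), array([98.5, 73.3]), -27.1, 302)
scene orange (array([492.1, 135.8]), array([95.1, 87.2]), -8.6, 257)
scene base (array([ 551. , -375.6]), array([114.6,  38.1]), -86.2, 225)
scene red (array([ 586.5, -283.2]), array([54.1, 27.8]), 80.8, 84)
scene green (array([ 646.9, -434.6]), array([42. , 27.7]), 77.6, 90)
```

```bash
python3 - <<'E'
from h import *
f=ctrl.grab_frame("top"); g=ctrl.grab_frame("scene")
a=np.array([(587,113),(692,122),(687,252),(580,247)])/3+[120,130]-.33
print((cast(f,a,.008)*1000).round(1))
A=cv2.resize(f["color"][155:225,300:365],None,fx=8,fy=8,interpolation=0)
B=cv2.resize(g["color"][222:270,236:300],None,fx=8,fy=8,interpolation=0)
A=A[:,:]; B=cv2.copyMakeBorder(B,0,A.shape[0]-B.shape[0],0,0,0)
M=mask(f["color"],"base",R["top"]["base"]);ct=max(cv2.findContours(M,0,1)[0],key=len)
w=cast(f,ct,.008)*1000; r=np.radians(-4.1)
# per-edge line fits in the approximate frame
X=np.array([np.cos(r),np.sin(r)]);Y=np.array([-X[1],X[0]]);d=w-[505,-399];u=np.c_[d@X,d@Y]
for i,s in((0,1),(0,-1),(1,1),(1,-1)):
    L=(65,52)[i];k=(abs(u[:,i]*s-L)<6)&(abs(u[:,1-i])<(42 if i==0 else 55))
    p=np.polyfit(u[k,1-i],u[k,i],1);print(i,s,k.sum(),p.round(3),np.std(u[k,i]-np.polyval(p,u[k,1-i])).round(2))
cv2.imwrite("pics/c.png",np.hstack([A,B])[:560,:])
print(np.hstack([A,B]).shape)
E
```

```text
[[ 573.9 -354.2]
 [ 564.8 -457.2]
 [ 437.8 -449.8]
 [ 443.1 -345.6]]
0 1 29 [2.1000e-02 6.3713e+01] 0.81
0 -1 29 [-2.0000e-03 -6.3503e+01] 0.87
1 1 40 [6.0000e-03 4.9357e+01] 1.34
1 -1 37 [ 5.0000e-03 -5.1321e+01] 0.87
(560, 1032, 3)
```

```bash
python3 -c "
import cv2;a=cv2.imread('pics/c.png');cv2.imwrite('pics/c2.png',cv2.resize(a,(800,int(a.shape[0]*800/a.shape[1])),interpolation=3))"
```

```text
(no output)
```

View pics/c2.png

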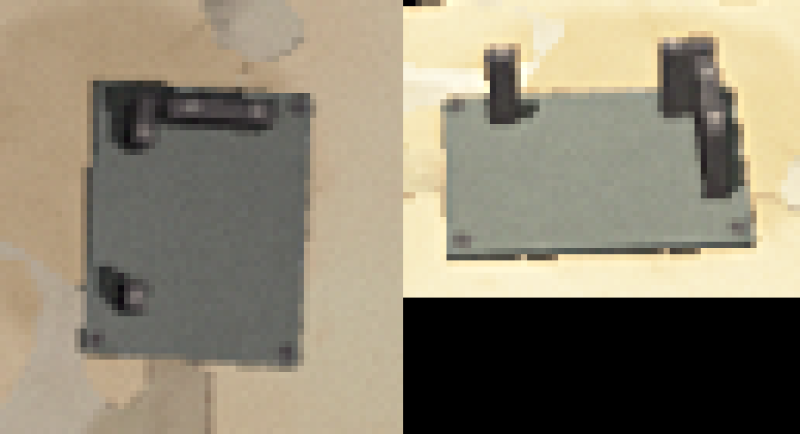

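```bash
cat >> h.py <<'E'
SEAT=np.array([.505,-.400]); YAW=np.radians(-4.1)
def rot(a): c,s=np.cos(a),np.sin(a); return np.array([[c,s,0],[s,-c,0],[0,0,-1.]])
SX=np.array([np.cos(YAW),np.sin(YAW),0]); SY=np.array([-SX[1],SX[0],0])
def st(): return ctrl.read_state()
def wf(n=4):
    v=[]
    for _ in range(n): v.append(st()["wrist_force"]); ctrl.sleep(.01)
    return np.mean(v,0)
def push(d,maxd,F,step=.0005,feed=.02):
    """step along d until the outside force against d exceeds F; returns distance"""
    d=np.asarray(d,float); p0=st()["tcp_pos"]; p=p0.copy(); ctrl.sleep(.1); b=wf(); k=0
    while k<maxd-1e-9:
        k+=step; ctrl.move_linear(p0+d*k,feed=feed); f=-(wf(2)-b)@d
        if f>F: break
    print("push",d.round(2),"cmd %.4f F %.1f"%(k,f), "moved",((st()["tcp_pos"]-p0)@d).round(4)); return k
def pick(xy,yaw,z=.001,force=40,opening=.085,up=.15):
    xy=np.asarray(xy); ctrl.command_gripper(opening)
    ctrl.move_ptp([*xy,.15],rot(yaw)); ctrl.move_linear([*xy,z+.03],feed=.2); ctrl.move_linear([*xy,z],feed=.06)
    ctrl.command_gripper(.0,force); s=st(); print("grip w %.4f F %.1f"%(s["width"],s["finger_force"]),"wf",s["wrist_force"].round(1))
    ctrl.move_linear([*xy,up],feed=.15); s=st(); print("lifted w %.4f"%s["width"],"wf",s["wrist_force"].round(1),"t",s["clock"])
E
python3 - <<'E'
from h import *
pick([.4159,-.241],np.radians(4.8))
E
```

```text
grip w -0.0002 F 0.0 wf [-0.3  0.2 -0.1]
lifted w -0.0003 wf [0.  0.6 0.4] t 5.5583
```

```bash
python3 - <<'E'
from h import *
print(st()["tcp_pos"],st()["ee_rot"].round(3))
f=ctrl.grab_frame("scene");cv2.imwrite("pics/d.png",cv2.resize(f["color"][120:290,150:345],None,fx=3.4,fy=3.4,interpolation=2))
E
```

```text
[ 0.41544299 -0.24076199  0.14931601] [[ 0.996  0.084 -0.001]
 [ 0.084 -0.996  0.001]
 [-0.001 -0.001 -1.   ]]
```

View pics/d.png

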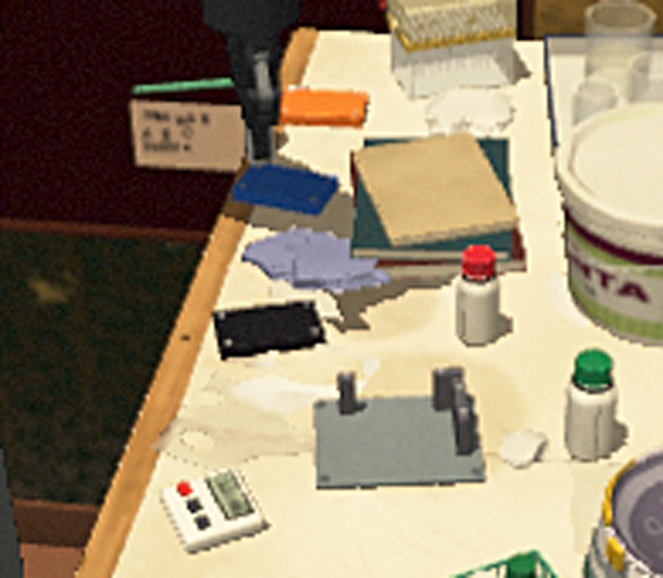

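```bash
python3 - <<'E'
from h import *
f=ctrl.grab_frame("scene")
def proj(f,p):
    A=np.asarray(f["attitude"]);q=A.T@(np.asarray(p)-f["xyz"]);x=q[:2]/q[2];x=x*(1+f["k1"]*(x@x));return x*f["intrinsics"][0,0]+f["intrinsics"][:2,2]
print("tcp",proj(f,st()["tcp_pos"]),"plate",proj(f,[.4159,-.241,.014]),"seat",proj(f,[.505,-.4,.008]))
for n in R:
    f=ctrl.grab_frame(n)
    print(n,rect(f,"black",R[n]["black"],.014))
f=ctrl.grab_frame("top");cv2.imwrite("pics/e.png",cv2.resize(f["color"][130:300,200:380],None,fx=3.4,fy=3.4,interpolation=2))
E
```

```text
tcp [227.23696744 174.76962877] plate [229.87419042 214.25610878] seat [267.3051326  248.19394405]
top (array([ 416.2, -247.7]), array([144. , 138.1]), 89.8, 1490)
scene (array([ 410.9, -250.8]), array([90.5, 69.3]), 5.4, 394)
```

View pics/e.png

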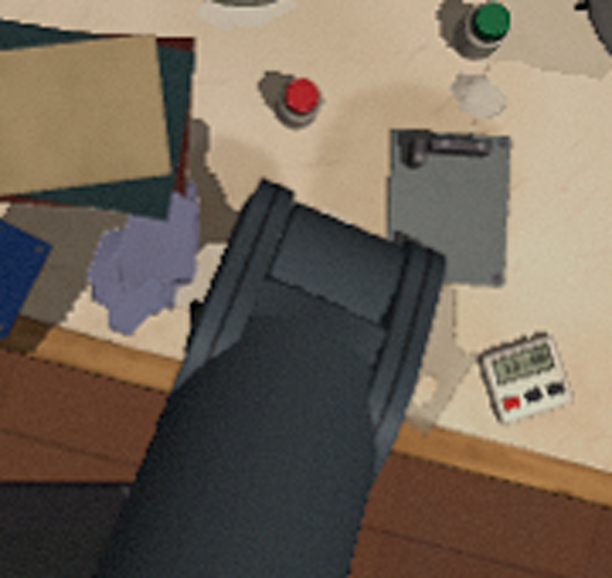

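The black plate is unmoved, so the fingers closed above it. I'll touch down on the plate with the fingers shut to check the tool height.

```bash
python3 - <<'E'
from h import *
p=st()["tcp_pos"]; ctrl.move_linear([p[0],p[1],.03],feed=.2)
push([0,0,-1],.034,4,step=.002,feed=.04)
print(st()["tcp_pos"],st()["wrist_force"],st()["width"])
f=ctrl.grab_frame("scene");cv2.imwrite("pics/g.png",cv2.resize(f["color"][160:250,180:300],None,fx=5,fy=5,interpolation=2))
E
```

```text
push [ 0.  0. -1.] cmd 0.0340 F 0.3 moved 0.0341
[ 0.41584041 -0.24100525 -0.00366467] [-0.05671232  0.23503447  0.38601513] -0.00040118152582948284
```

View pics/g.png

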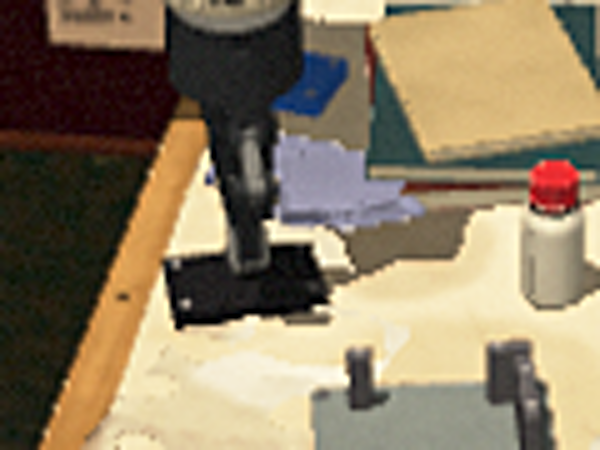

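The tips at (229,214) only just reach the plate top at a reported z of −4 mm. I'll keep going down, guarded, until contact.

```bash
python3 - <<'E'
from h import *
push([0,0,-1],.02,4,step=.0005,feed=.02)
print(st()["tcp_pos"],st()["wrist_force"],st()["joint_pos"])
p=st()["tcp_pos"]; ctrl.move_linear([p[0],p[1],.08],feed=.2)
E
```

```text
push [ 0.  0. -1.] cmd 0.0090 F 10.4 moved 0.0085
[ 0.4159214  -0.24103352 -0.01213737] [-1.78569314  1.15269227 10.51213035] [ 0.44583017  0.62499741 -0.02688509  2.16491029  0.04571136  0.35176287
 -1.10587847]
```

Contact comes at a reported z of −11.9 mm against a true 14 mm, so the tips sit about 26 mm above the reported TCP. I'll shift the picking height by that, keep the descent guarded, and pick again.

```bash
cat >> h.py <<'E'
DZ=-.0257   # reported TCP z - true z of shut tips
def pick(xy,yaw,z=.001,force=40,opening=.085,up=.13):
    xy=np.asarray(xy); z=z+DZ; ctrl.command_gripper(opening)
    ctrl.move_ptp([*xy,max(z+.06,.1)],rot(yaw)); ctrl.move_linear([*xy,z+.012],feed=.2); push([0,0,-1],.012,6,step=.002,feed=.04)
    zz=st()["tcp_pos"][2]
    ctrl.command_gripper(.0,force); s=st(); print("z %.4f grip w %.4f F %.1f"%(zz,s["width"],s["finger_force"]),"wf",s["wrist_force"].round(1))
    if s["width"]<.01: return
    ctrl.move_linear([*xy,up],feed=.15); s=st(); print("lifted w %.4f"%s["width"],"wf",s["wrist_force"].round(1),"t",s["clock"])
E
python3 - <<'E'
from h import *
pick([.4159,-.241],np.radians(4.8))
E
```

```text
push [ 0.  0. -1.] cmd 0.0120 F -0.5 moved 0.0121
z -0.0246 grip w 0.0548 F 41.6 wf [-0.5 -0.2  5. ]
lifted w 0.0549 wf [-0.   0.2 -2.3] t 21.8833
```

```bash
cat >> h.py <<'E'
def place(level,zp=-.0246,off=(-.005,-.005),F=6):
    t=np.r_[SEAT,0]+SX*off[0]+SY*off[1]; t[2]=.13; ctrl.move_ptp(t,rot(YAW))
    zc=zp+.008+.014*level
    t[2]=zc+.006; ctrl.move_linear(t,feed=.2)
    push([0,0,-1],.009,5,step=.001,feed=.03)
    p=st()["tcp_pos"]; print("z",p[2].round(4),"expected",zc); ctrl.move_linear(p+[0,0,.0005],feed=.02)
    push(SY,.012,F,step=.001,feed=.03); push(SX,.012,F,step=.001,feed=.03)
    d=st()["tcp_pos"]-np.r_[SEAT,0]; print("tcp in seat frame",(d@SX).round(4),(d@SY).round(4),"yaw off",np.degrees(np.arctan2(st()["ee_rot"][1,0],st()["ee_rot"][0,0])-YAW).round(2))
def release():
    p=st()["tcp_pos"]; ctrl.command_gripper(.068); ctrl.sleep(.1); ctrl.move_linear([p[0],p[1],p[2]+.03],feed=.1)
    ctrl.move_linear([p[0],p[1],.13],feed=.25); print("t",st()["clock"],st()["wrist_force"].round(1))
E
python3 - <<'E'
from h import *
place(0)
E
```

```text
push [ 0.  0. -1.] cmd 0.0070 F 5.5 moved 0.0066
z -0.016 expected -0.0166
push [0.07 1.   0.  ] cmd 0.0080 F 8.5 moved 0.0054
push [ 1.   -0.07  0.  ] cmd 0.0070 F 6.1 moved 0.0059
tcp in seat frame 0.0017 0.0002 yaw off -0.02
```

```bash
python3 - <<'E'
from h import *
release()
pick([.4474,-.0154],np.radians(-26.5))
f=ctrl.grab_frame("top");cv2.imwrite("pics/i1.png",cv2.resize(f["color"][150:230,290:370],None,fx=6,fy=6,interpolation=2))
print(rect(f,"black",(308,160,358,222),.022))
g=ctrl.grab_frame("scene");cv2.imwrite("pics/i.png",np.hstack([cv2.imread("pics/i1.png")[:400,:400],cv2.resize(g["color"][220:286,236:302],(400,400),interpolation=2)]))
E
```

```text
t 31.4583 [ 0.  -0.2 -0.1]
push [ 0.  0. -1.] cmd 0.0120 F -0.2 moved 0.0121
z -0.0245 grip w 0.0545 F 41.1 wf [-1.3 -0.2  4.9]
lifted w 0.0550 wf [-1.1  1.2 -2.3] t 37.25
(array([ 515.2, -391.5]), array([111.2,  76.5]), -2.8, 763)
```

View pics/i.png

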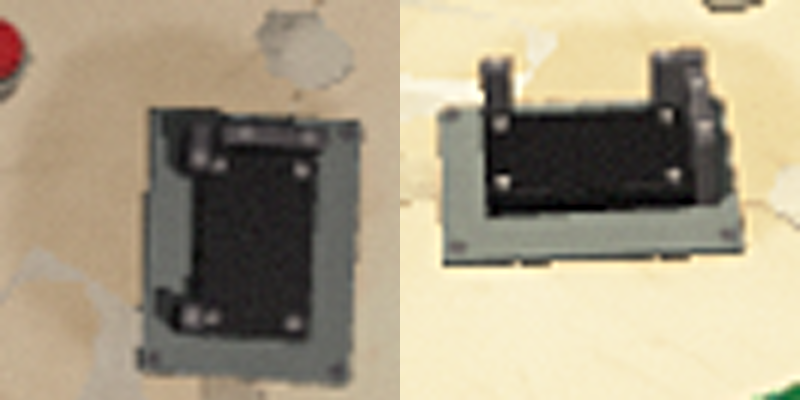

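The black plate lies flat and square against both fences, and the blue one is in the gripper. Placing blue next.

```bash
python3 - <<'E'
from h import *
place(1)
E
```

```text
push [ 0.  0. -1.] cmd 0.0080 F 14.0 moved 0.0068
z -0.0024 expected -0.0026
push [0.07 1.   0.  ] cmd 0.0070 F 7.4 moved 0.0052
push [ 1.   -0.07  0.  ] cmd 0.0070 F 6.7 moved 0.0057
tcp in seat frame 0.0017 0.0001 yaw off -0.02
```

```bash
python3 - <<'E'
from h import *
release()
pick([.496,.1385],np.radians(-13.3))
if st()["width"]>.05: place(2)
E
```

```text
t 47.5 [ 0.3 -1.   0.1]
push [ 0.  0. -1.] cmd 0.0120 F -0.8 moved 0.0121
z -0.0243 grip w 0.0547 F 41.6 wf [-0.9  0.1  5.5]
lifted w 0.0547 wf [ 0.5 -0.  -0.6] t 53.7833
push [ 0.  0. -1.] cmd 0.0070 F 6.7 moved 0.0064
z 0.0119 expected 0.0114
push [0.07 1.   0.  ] cmd 0.0070 F 7.0 moved 0.0052
push [ 1.   -0.07  0.  ] cmd 0.0060 F 6.1 moved 0.0045
tcp in seat frame 0.0003 0.0 yaw off -0.03
```

```bash
python3 - <<'E'
from h import *
release()
ctrl.move_linear([*SEAT,.17],feed=.3)
pick([.5905,-.270],YAW,z=.025,up=.17,force=40)
f=ctrl.grab_frame("top")
b=(308,155,358,222)
c,s,a,n=rect(f,"orange",b,.050); d=np.r_[c/1000-SEAT,0]; print("orange",s,a,n,"in seat",(d@SX).round(4),(d@SY).round(4))
cv2.imwrite("pics/j1.png",f["color"])
g=ctrl.grab_frame("scene");cv2.imwrite("pics/j.png",np.hstack([cv2.resize(f["color"][150:230,290:370],(400,400),interpolation=2),cv2.resize(g["color"][186:286,226:326],(400,400),interpolation=2)]))
E
```

```text
t 63.775 [ 0.3 -0.2 -0.2]
push [ 0.  0. -1.] cmd 0.0120 F -0.4 moved 0.0121
z 0.0001 grip w 0.0343 F 39.8 wf [-0.2  1.2  3.2]
lifted w 0.0349 wf [-1.  -0.5 -2. ] t 69.2083
orange [91.5 57.5] -4.1 600 in seat -0.0001 0.0004
```

View pics/j.png

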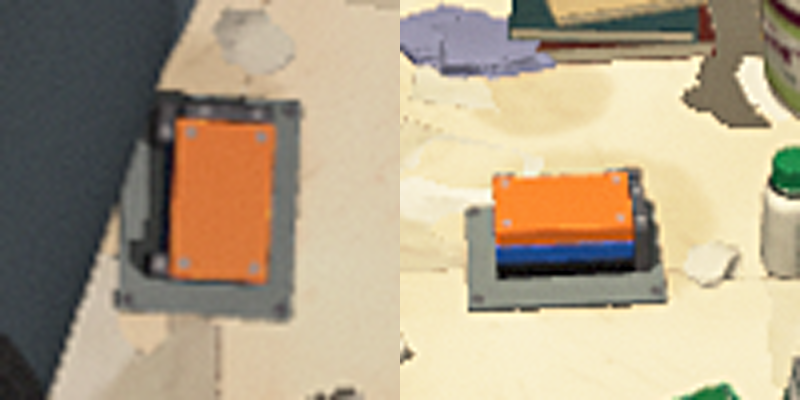

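The stack is square: orange measures (0, 0) in the seat frame at −4.1°. The bottle is in the gripper, so I'll stand it on the middle.

```bash
python3 - <<'E'
from h import *
ctrl.move_linear([*SEAT,.17],feed=.2); z=.0001+.050
ctrl.move_linear([*SEAT,z+.006],feed=.15)
push([0,0,-1],.009,3,step=.001,feed=.02)
print(st()["tcp_pos"],"expected z",z)
ctrl.command_gripper(.06); ctrl.sleep(.3)
p=st()["tcp_pos"]; ctrl.move_linear([p[0],p[1],.15],feed=.12); ctrl.move_linear([p[0]-.05,p[1]+.16,.17],feed=.3)
f=ctrl.grab_frame("top");g=ctrl.grab_frame("scene");print("t",st()["clock"])
c,s,a,n=rect(f,"red",(308,155,358,222),.137); print("cap-seat mm",c-SEAT*1000,s)
cv2.imwrite("pics/k.png",np.hstack([cv2.resize(f["color"][150:230,290:370],(400,400),interpolation=2),cv2.resize(g["color"][186:286,226:326],(400,400),interpolation=2)]))
E
```

```text
push [ 0.  0. -1.] cmd 0.0070 F 5.9 moved 0.0065
[ 0.50589335 -0.40029546  0.05046488] expected z 0.050100000000000006
t 75.6083
cap-seat mm [1.6 0.9] [26.1 25.9]
```

View pics/k.png

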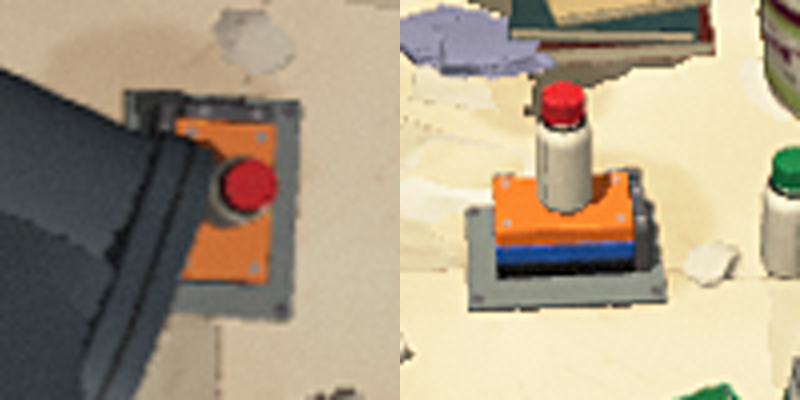

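The bottle stands upright, its cap within 2 mm of the seat centre, and the gripper is clear. Handing in.

```bash
python3 -c "
from bench import ctrl; print(ctrl.job_done())"
```

```text
the job is handed in; nothing more can be done
None
```

The black, blue and orange plates are stacked square in the corner with the red-capped bottle upright at the middle of the orange plate; I handed the job in at about 76 s of robot time, and no verdict came back.

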